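# Load the indexing fixture and hold its index plunger out

### The arm

A 6-joint arm with a two-finger parallel gripper is mounted at the origin on the work surface. World frame = base frame: x ahead of the robot, y to its left, z up, the work surface at z = 0. Lengths are in mm, angles in degrees, forces in N, time in s.
With the tool pointing down it reaches from about 350 to 850 mm from the base axis. Payload 8.1 kg.
Tool frame: the origin (TCP) lies between the finger pads; the fingertips stand 22 mm ahead of it and the grasp point (between the pads) lies 3 mm ahead of it (r.nose_length is the z of the fingertips in the tool frame, in mm); z points along the fingers, x is the direction in which the jaws open and shut, and the axes are right-handed (so a half turn about z gives the same grasp; the last joint's range is limited). The gripper opens to 85 mm and grips with 20 to 120 N. Pads are 22 mm wide; open, the fingers measure 114 mm over their backs; the gripper's body (76 mm by 85 mm) begins 54 mm behind the grasp point. The pads swing forward as they close: fully open they stand 13 mm farther back than shut.
Start: joints at [-80.925, 7.471, 85.268, -0, 87.261, -4.893], TCP at [144.855, -582.256, 228.692] pointing down, gripper open.
Joint ranges: [-169.43, 169.43], [-51.17, 129.36], [1.28, 143.12], [-76.62, 256.62], [0, 156.53], [-152.29, 152.29]. Speed limits (degrees/s): [136.94, 136.94, 159.86, 180, 180, 180].

### API

Orientations are given as [roll, pitch, yaw] about the fixed x, y, z axes, in that order (R = Rz(yaw) Ry(pitch) Rx(roll)).
In Python, from bench import r gives the robot as it stands.
- The arm moves only by the shell command python3 -m jog 'ROWS' [FORCE]. ROWS is JSON, a list of rows, each a list of 5 numbers: the shift along the tool's x, y, z in m, then the turn about the tool's z in degrees, then the opening in per cent of the stroke, from 0 (shut) to 100 (fully open). A call has 1 to 8 rows; each row is the pose to reach, as a shift and turn from the pose measured when the call began, along the tool's axes at that moment; what a row does not reach only later rows make up. A row lasts 1/10 s, in which the tool goes at most 50 mm and 8.59 degrees, less where a joint would pass 70% of its speed; a pose out of reach is approached as far as the arm can. A call with a gripper value outside its range is refused whole. The fingers move at their own pace and stop on an object; FORCE is the grip in N (left out, the last holds). Time passes only in rows, so rows that repeat a pose let the fingers close. It gives the time, the measured TCP pose, the force and the opening at its end, in the units of the state.
- r.sense(): the state, without advancing time (a new reading comes with each control period).
- r.snapshot(name): name is "scene" or "top" or "wrist"; returns a dict with "image" (480x640x3 uint8, red, green, blue), "K" (3x3 intrinsics, pixels), "T" (4x4, takes a point from camera to world coordinates); the wrist camera has in their place "tool_from_camera" (4x4, takes a point from camera to tool coordinates, whose origin is the TCP and whose axes are the tool frame's). Camera axes: x right, y down, z forward; pixel columns grow to the right and rows downward; lengths in mm; the calibration is good to about 2 mm. A picture is of the moment at which its call begins: read the wrist's pose just before it. There is no depth.
- r.hand_in(): hands the job in, once; it reports no verdict.
Trained networks look in a picture, given as the dict that the camera call returned (one of the last four; its "shot" number tells which), for a name from the list of things; names that differ only in an ending like _2 or _b are one class to them, and where a whole thing is asked for, a point or a joint stands for the part that bears it (a point fixed in the world has none). Each returns a list of dicts, best first, with "conf" (0 to 1); they miss things now and then, are a little off and sometimes report something else, mostly with a low value. They report only what shows in the picture. A call takes as long as a camera call.
- r.search_frame(picture, label): "bbox" ([left, top, right, bottom] in pixels, round what is visible of it).
- r.pinpoint(picture, label): "uv" ([column, row] in pixels: a listed point, or the origin of a listed thing).
The state is a dict: "time": time; "joint_pos": joint angles; "qd": joint speeds; "joint_efforts": joint torques, N m; "tool_pos": TCP position; "tcp_rot": TCP orientation; "ft_force": force on the tool from outside, world axes, zero at the start; "wrist_torque": the same for the moment, N m; "finger_gap": finger opening in mm.
Only numpy, scipy, OpenCV 4.12 (cv2) and the standard library are available. Lean on these libraries where they do the work, as an engineer would, in place of code of your own. Each camera call takes 0.05 s, during which the arm holds its last target. There are 200 camera calls.

### The job

Load the indexing fixture: stand the thick plain steel pin in the wide sleeve and the thin plain steel pin in the narrow sleeve, each dropped end-down fully home and let go. Then grip the black knob of the fixture's spring-loaded index plunger, pull it straight up as far as it goes, and finish while still holding it there, nose clear of its hole, so that a colleague can turn the disc. Leave the hexagon bolt and everything else on the bench where it is.

Things in the scene. Friction and masses are not known exactly. Their poses are not given: they have to be found in the camera images.
- fixture: round blue fixture fixed to the bench: base 190 mm wide, 12 mm high; on it a steel disc 152 mm wide, top 30 mm up. Origin: centre of underside. Plunger axis at own x = -58 mm, y = 0, in a blue bracket (44 mm wide, reaching to x = -103 mm, top 66 mm up) with a 20 mm thick barrel up to 88 mm. Sleeves stand on the disc at own x = +30 mm, y = +40 and -40 mm, either way round
- wide_sleeve: dark steel sleeve, 50 mm tall, fixed upright on the disc, bore 22 mm, outside 30 mm with a flared mouth 38 mm outside (the bore flares to 30 mm over the top 7 mm). Origin at the centre of its underside (30 mm above the bench); the bore's floor is 6 mm above the origin
- narrow_sleeve: dark steel sleeve, 50 mm tall, fixed upright on the disc, bore 16 mm, outside 24 mm with a flared mouth 32 mm outside (the bore flares to 24 mm over the top 7 mm). Origin at the centre of its underside (30 mm above the bench); the bore's floor is 6 mm above the origin
- board: plywood board 85 x 250 x 12 mm, fixed, long along its own y; origin: centre of underside. Three wooden stands (56 x 56 mm, tops 52 mm above the bench) in a row along y, 75 mm apart, each with a pocket 30 mm deep, 2 mm wider than the pin or bolt standing loosely in it; which one is where varies
- thick_pin: plain round steel pin, 18 mm diameter, 100 mm long, about 0.19 kg, standing upright in a wooden stand. Origin at the centre of its lower end (22 mm above the bench at the start), z along the pin
- thin_pin: plain round steel pin, 12 mm diameter, 110 mm long, about 0.1 kg, standing upright in a wooden stand. Origin at the centre of its lower end (22 mm above the bench at the start), z along the pin
- plunger (a joint): travel of the index plunger in m: 0 = seated (nose 10 mm down in the disc's hole), grows as it is pulled straight up, stop at 0.018. The spring pulls it back down with 7 N when seated and 11.5 N fully up; let go, it snaps back
- knob (a point): centre of the plunger's black round knob, 28 mm diameter and 31 mm tall, standing on the plunger's stem; 112 mm above the bench when seated; moves with the plunger. Below the knob 8 mm of slim stem is bare above the barrel
- bolt: a hexagon-head bolt (shank 14 mm, head 26 mm wide, 62 mm long) standing head up in the third wooden stand; not part of the job
- carton: small white carton 50 x 50 x 60 mm, bystander; origin at the centre of its underside
- mallet: rubber mallet lying down (head 52 mm thick, 85 mm long, handle 210 mm), bystander; origin under the head
- hammer: hammer lying on the bench, about 0.3 m long, bystander
- wrench: wrench lying on the bench, about 0.2 m long, bystander
- tin: aluminium tin, 60 mm diameter, 75 mm tall, bystander; origin at the centre of its underside

How it is judged (in metres and radians):
On the way, in this order (a step that is already met when the one before it is completed fails the run):
1. both pins stand fully home in their own sleeves and are let go (horizontal distance between thick_pin and wide_sleeve below 0.006 m and z of thick_pin in the frame of wide_sleeve between -0.002 and 0.012 m and angle between each of thick_pin, thin_pin's own z axis and vertical below 0.15 rad and horizontal distance between thin_pin and narrow_sleeve below 0.006 m and z of thin_pin in the frame of narrow_sleeve between -0.002 and 0.012 m and contact force between each of the arm, the fingers and thick_pin below 0.2 N and contact force between each of the arm, the fingers and thin_pin below 0.2 N), for 0.2 s.
2. the plunger is pulled up, clear of its hole, by the gripper (value of joint plunger above 0.015 m and contact force between the fingers and plunger above 3 N), for 0.3 s.
At the end, for the whole second after the job is handed in: Thick pin in the wide sleeve, thin pin in the narrow one (lower end within 6 mm of axis and of bore floor, tilt under 0.15 rad), at rest, untouched by the robot; plunger held over 15 mm up of its 18 mm travel by the fingers (over 3 N), not propped on a pin (all of step 1 and all of step 2 and linear speed of each of thick_pin, thin_pin below 0.03 m/s and contact force between plunger and thick_pin below 0.2 N and contact force between plunger and thin_pin below 0.2 N); the arm keeps its last pose, push and grip.
It fails at once if the bolt, carton, mallet, hammer, wrench or tin is disturbed (moved over 30 mm) (distance of any of bolt, carton, mallet, hammer, wrench, tin from where it was at the start of the episode above 0.03 m).
It also fails if it takes over 67 s, if anything falls off the work surface, if the arm or the gripper's body presses on something with over 40 N, if the wrist force passes 120 N, or if a joint passes its speed limit or range.

## Working session

There is one attempt and no reset: what is moved stays moved. The work goes in short steps, Python scripts to look and compute and a shell command to move; the robot and the scene stay as the last step left them, time stands still between calls to the robot, and variables do not carry over. Pictures are saved under pics/ and viewed, about 8 in all and at most 12, crops included, and the job is handed in when it is done.

```bash
mkdir -p pics; ls
cat > h.py <<'E'
import numpy as np, cv2
from scipy.spatial.transform import Rotation as R
from bench import r
def Ttool(s):
    T=np.eye(4); T[:3,:3]=R.from_euler('xyz',s['tcp_rot'],degrees=True).as_matrix(); T[:3,3]=s['tool_pos']; return T
def snap(name):
    s=r.sense(); p=r.snapshot(name)
    if 'T' not in p: p['T']=Ttool(s)@np.array(p['tool_from_camera'])
    return p
def ray(p,uv,z):
    K=np.array(p['K']);T=np.array(p['T'])
    d=T[:3,:3]@np.linalg.solve(K,[uv[0],uv[1],1]); o=T[:3,3]
    return o+d*(z-o[2])/d[2]
def proj(p,X):
    T=np.linalg.inv(np.array(p['T'])); c=T[:3,:3]@np.array(X)+T[:3,3]; u=np.array(p['K'])@c; return u[:2]/u[2]
def save(p,n,im=None): cv2.imwrite('pics/'+n,cv2.cvtColor(p['image'] if im is None else im,cv2.COLOR_RGB2BGR))
E
python3 - <<'E'
from h import *
s=r.sense(); print(s['time'],s['tool_pos'],s['tcp_rot'],s['finger_gap'])
Z=dict(fixture=0,wide_sleeve=30,narrow_sleeve=30,thick_pin=22,thin_pin=22,knob=112,bolt=None,carton=0,mallet=0,tin=0,board=0)
for n in ['top','scene']:
    p=snap(n); save(p,n+'0.png'); print(n,np.array(p['T'])[:3,3].round())
    for k,z in Z.items():
        for d in r.pinpoint(p,k)[:2]: print(k,round(d['conf'],2),np.round(d['uv']), None if z is None else ray(p,d['uv'],z).round(1))
    for k in ['bolt','hammer','wrench','mallet']:
        for d in r.search_frame(p,k)[:1]: print(k,d['conf'],np.round(d['bbox']))
E
```

```text
pics
0.0 [ 144.74792385 -581.69941915  227.64919885] [-1.79991546e+02  1.05662239e-01 -7.60317825e+01] 84.9295249132106
top [ 466.  -39. 1220.]
fixture 0.97 [209. 244.] [574.8 226.6   0. ]
fixture 0.22 [458. 340.] [ 329.3 -385.5    0. ]
wide_sleeve 0.79 [189. 230.] [605.8 267.5  30. ]
narrow_sleeve 0.54 [223. 229.] [607.3 185.   30. ]
narrow_sleeve 0.54 [198. 264.] [522.9 245.4  30. ]
thick_pin 0.41 [353. 230.] [ 600.6 -132.1   22. ]
thin_pin 0.56 [418. 245.] [ 562.2 -290.7   22. ]
knob 0.63 [196. 269.] [507.6 229.7 112. ]
bolt 0.61 [385. 241.] None
carton 0.78 [294. 244.] [569.4  15.3   0. ]
mallet 0.65 [218. 166.] [771.8 203.4   0. ]
tin 0.75 [289. 305.] [420.7  28.5   0. ]
board 0.64 [384. 241.] [ 575.6 -211.2    0. ]
bolt 0.54 [384. 234. 396. 243.]
hammer 0.89 [319. 144. 420. 182.]
wrench 0.93 [449. 301. 466. 380.]
mallet 0.76 [203. 145. 306. 183.]
scene [1095.  824.  765.]
wide_sleeve 0.97 [390. 359.] [603.2 261.5  30. ]
wide_sleeve 0.6 [292. 384.] [780.4 220.5  30. ]
narrow_sleeve 0.72 [363. 332.] [602.6 177.   30. ]
thick_pin 0.75 [288. 253.] [ 589.9 -139.9   22. ]
thin_pin 0.63 [269. 219.] [ 555.6 -302.6   22. ]
knob 0.83 [417. 298.] [520.2 227.  112. ]
knob 0.25 [291. 385.] [818.9 288.2 112. ]
bolt 0.42 [278. 238.] None
carton 0.62 [331. 289.] [563.4   2.5   0. ]
carton 0.47 [276. 236.] [ 563.3 -253.9    0. ]
mallet 0.75 [293. 382.] [765.4 194.1  -0. ]
tin 0.94 [394. 273.] [407.1  27.4   0. ]
board 0.56 [279. 248.] [ 581.7 -201.5    0. ]
bolt 0.65 [272. 212. 283. 229.]
hammer 0.56 [172. 236. 250. 304.]
wrench 0.85 [296. 184. 355. 200.]
mallet 0.57 [244. 302. 322. 397.]
```

View pics/top0.png

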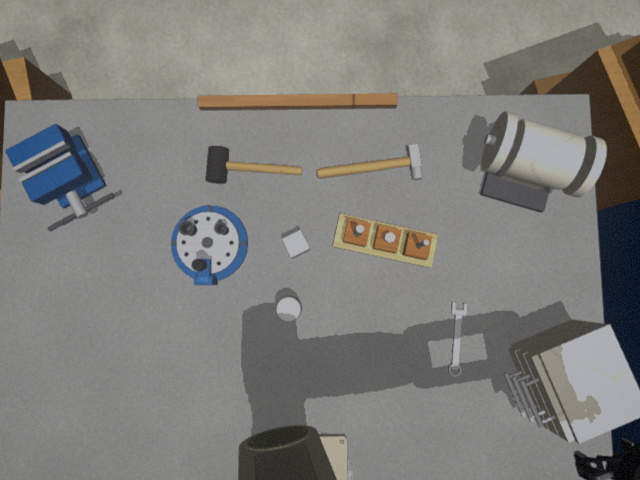

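View pics/scene0.png

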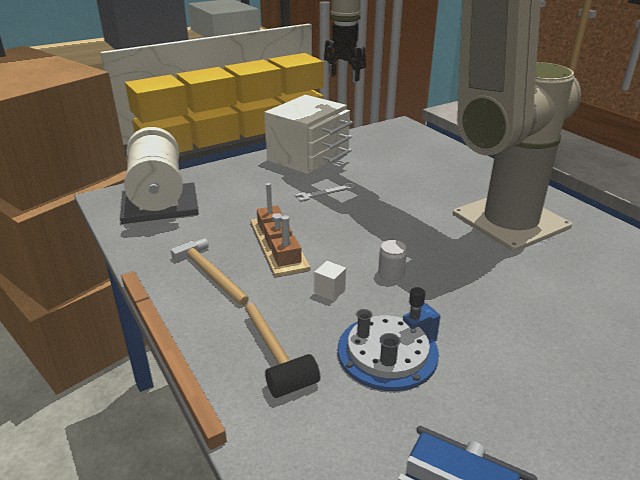

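Top view: thick pin stands at about (355,230), the bolt in the middle at (388,237), and the thin pin at (420,243). The wide sleeve is at (189,229), the narrow one at (223,229) and the knob at (199,267). The scene picture agrees.

```bash
cat > go.py <<'E'
# usage: go.py x y z [yaw] -> tool-frame shift (m), turn about tool z (deg)
import sys; from h import *
a=[float(v) for v in sys.argv[1:]]; s=r.sense(); T=Ttool(s)
d=T[:3,:3].T@(np.array(a[:3])-T[:3,3])/1000; t=0
if len(a)>3: t=-((a[3]-s['tcp_rot'][2]+90)%180-90)
print('t',round(s['time'],2),'shift',d.round(4),'turn',round(t,2),'rot',np.round(s['tcp_rot'],2),'q6',round(s['joint_pos'][5],1),'F',np.round(s['ft_force'],1),'gap',round(s['finger_gap'],1),'pos',np.round(s['tool_pos'],1))
E
python3 go.py 560 -215 330 -13
```

```text
t 1.6 shift [-0.2562 -0.4915 -0.1013] turn -63.03 rot [-180.      0.    -76.03] q6 -4.9 F [ 0.1 -0.8 -0.2] gap 85.8 pos [ 144.9 -582.3  228.7]
```

```bash
python3 -m jog '[[0,0,-0.05,0,100],[-0.03,-0.06,-0.09,-8,100],[-0.06,-0.11,-0.101,-16,100],[-0.085,-0.155,-0.101,-24,100],[-0.11,-0.2,-0.101,-32,100],[-0.13,-0.245,-0.101,-40,100],[-0.15,-0.29,-0.101,-48,100],[-0.17,-0.33,-0.101,-56,100]]'; python3 go.py 560 -215 330 -13
```

```text
time: 2.4
tool_pos: [401.5, -356.1, 330.0]
tcp_rot: [180.0, -0.1, -19.7]
ft_force: [0.5, -0.7, -0.7]
finger_gap: 85.5
t 2.4 shift [ 0.1017 -0.1863  0.    ] turn -6.71 rot [ 1.7997e+02 -5.0000e-02 -1.9710e+01] q6 -27.3 F [ 0.5 -0.7 -0.7] gap 85.5 pos [ 401.5 -356.1  330. ]
```

```bash
python3 -m jog '[[0.022,-0.04,0,-3,100],[0.044,-0.08,0,-6.7,100],[0.066,-0.12,0,-6.7,100],[0.088,-0.16,0,-6.7,100],[0.102,-0.186,0,-6.7,100],[0.102,-0.186,0,-6.7,100]]'
python3 - <<'E'
from h import *
p=snap('wrist'); save(p,'w1.png'); print(p['T'].round(2))
for k,z in dict(thick_pin=22,thin_pin=22,bolt=22,board=0).items():
    for d in r.pinpoint(p,k)[:2]: print(k,round(d['conf'],2),np.round(d['uv']),ray(p,d['uv'],z).round(1))
    for d in r.search_frame(p,k)[:1]: print(k,round(d['conf'],2),np.round(d['bbox']))
E
```

```text
time: 3.0
tool_pos: [562.4, -212.2, 329.4]
tcp_rot: [-180.0, -0.0, -12.8]
ft_force: [-0.9, -0.3, -0.3]
finger_gap: 85.4
[[ 9.8000e-01 -2.1000e-01 -6.0000e-02  5.7886e+02]
 [-2.2000e-01 -9.4000e-01 -2.7000e-01 -1.4360e+02]
 [ 0.0000e+00  2.8000e-01 -9.6000e-01  4.7494e+02]
 [ 0.0000e+00  0.0000e+00  0.0000e+00  1.0000e+00]]
thick_pin 0.75 [332. 134.] [ 594.7 -142.9   22. ]
thick_pin 0.56 [326. 122. 347. 143.]
thin_pin 0.81 [332. 247.] [ 563.1 -289.5   22. ]
thin_pin 0.51 [327. 244. 338. 283.]
bolt 0.69 [329. 196.] [ 573.5 -218.7   22. ]
bolt 0.59 [321. 190. 344. 212.]
board 0.84 [296.  90. 368. 275.]
```

View pics/w1.png

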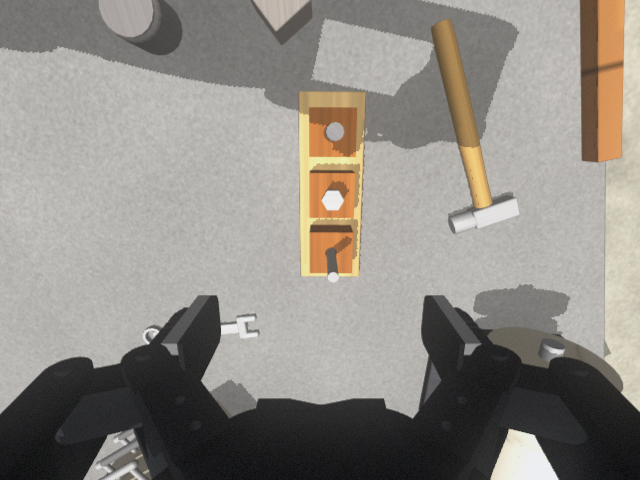

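```bash
python3 - <<'E'
from h import *
p=snap('wrist'); print('thick top',ray(p,(335.3,131.3),122).round(1),'thin top',ray(p,(333,277.7),132).round(1), 'thin foot-ish at stand top',ray(p,(331.5,252),52))
E
python3 go.py 594 -142 240 -13
```

```text
thick top [ 592.6 -146.   122. ] thin top [ 557.3 -293.3  132. ] thin foot-ish at stand top [ 558.69418096 -291.48241219   52.        ]
t 3.5 shift [ 0.0165 -0.0799  0.0902] turn -0.08 rot [ 1.7996e+02 -6.0000e-02 -1.3080e+01] q6 -12.9 F [0.1 0.6 0.2] gap 85.3 pos [ 559.8 -216.1  330.2]
```

```bash
python3 go.py 592.5 -145.3 101; python3 -m jog '[[0.008,-0.04,0,0,100],[0.016,-0.078,0.03,0,100],[0.016,-0.0763,0.08,0,100],[0.016,-0.0763,0.13,0,100],[0.016,-0.0763,0.16,0,100],[0.016,-0.0763,0.16,0,100],[0.016,-0.0763,0.16,0,100]]'; python3 go.py 592.5 -145.3 101
```

```text
t 3.5 shift [ 0.0156 -0.0765  0.2292] turn 0 rot [ 1.7996e+02 -6.0000e-02 -1.3080e+01] q6 -12.9 F [0.1 0.6 0.2] gap 85.3 pos [ 559.8 -216.1  330.2]
time: 4.2
tool_pos: [592.7, -145.8, 170.9]
tcp_rot: [180.0, -0.0, -13.1]
ft_force: [0.6, -0.0, 1.0]
finger_gap: 85.4
t 4.2 shift [-0.0004 -0.0005  0.0699] turn 0 rot [ 1.7996e+02 -5.0000e-02 -1.3110e+01] q6 -5.5 F [ 0.6 -0.   1. ] gap 85.4 pos [ 592.7 -145.8  170.9]
```

```bash
python3 -m jog '[[0,0,0.03,0,100],[0,0,0.055,0,100],[0,0,0.07,0,100],[0,0,0.07,0,100],[0,0,0.07,0,15],[0,0,0.07,0,15],[0,0,0.07,0,15],[0,0,0.07,0,15]]' 50;  python3 -m jog '[[0,0,0,0,10],[0,0,0,0,10],[0,0,0,0,10],[0,0,0,0,10],[0,0,0,0,10]]'; python3 go.py 592.5 -145.3 101
```

```text
time: 5.0
tool_pos: [593.4, -146.0, 102.0]
tcp_rot: [180.0, -0.1, -13.1]
ft_force: [-0.4, 0.7, -0.3]
finger_gap: 28.2
time: 5.5
tool_pos: [593.6, -146.1, 102.2]
tcp_rot: [180.0, -0.2, -13.1]
ft_force: [-0.6, 0.5, 1.7]
finger_gap: 16.1
t 5.5 shift [-0.0012 -0.0005  0.0012] turn 0 rot [ 1.7995e+02 -1.6000e-01 -1.3100e+01] q6 -5.5 F [-0.6  0.5  1.7] gap 16.1 pos [ 593.6 -146.1  102.2]
```

```bash
python3 -m jog '[[0,0,-0.02,0,10],[0,0,-0.05,0,10],[0,0,-0.09,0,10],[0,0,-0.13,0,10],[0,0,-0.16,0,10],[0,0,-0.16,0,10],[0,0,-0.16,0,10]]';  python3 go.py 575 205 262
python3 - <<'E'
from h import *
p=snap('wrist'); save(p,'w2.png')
s=r.sense();print(s['ft_force'],s['finger_gap'])
E
```

```text
time: 6.2
tool_pos: [593.4, -145.9, 262.5]
tcp_rot: [179.9, -0.2, -13.1]
ft_force: [0.3, 0.2, -3.4]
finger_gap: 15.6
t 6.2 shift [-9.750e-02 -3.376e-01 -2.000e-04] turn 0 rot [179.95  -0.22 -13.1 ] q6 -5.5 F [ 0.3  0.2 -3.4] gap 15.6 pos [ 593.4 -145.9  262.5]
[-0.30422601 -0.85242449 -2.55810058] 16.04293337248304
```

View pics/w2.png

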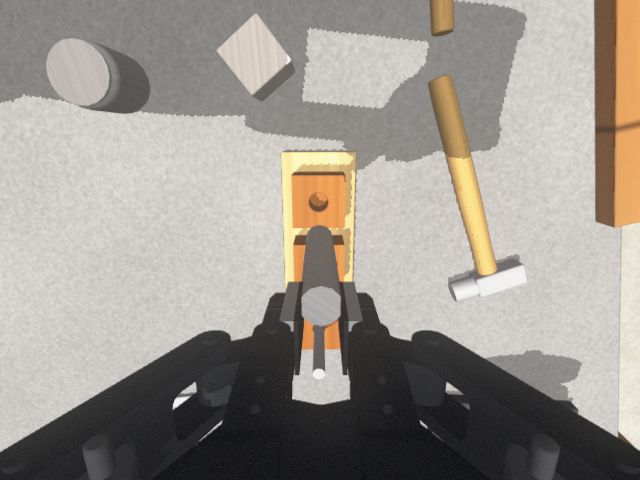

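```bash
python3 - <<'E'
from h import *
s=r.sense();T=Ttool(s);p=snap('wrist')
for n,uv,z in [('top',(321.5,306),282.3),('bot',(319.5,239),182.3)]:
    X=ray(p,uv,z); print(n,X.round(1),(T[:3,:3].T@(X-T[:3,3])).round(1))
E
python3 go.py 575 110 262
```

```text
top [ 595.4 -140.5  282.3] [  1.5  -5.7 -21.5]
bot [ 594.1 -142.1  182.3] [ 0.5 -3.9 78.5]
t 6.3 shift [-0.0747 -0.245  -0.0022] turn 0 rot [ 1.7997e+02  3.0000e-02 -1.3100e+01] q6 -5.5 F [-0.4 -0.3 -1. ] gap 15.9 pos [ 592.3 -145.5  259.9]
```

```bash
python3 -m jog '[[-0.01,-0.035,0,0,10],[-0.023,-0.075,0,0,10],[-0.037,-0.12,0,0,10],[-0.05,-0.165,0,0,10],[-0.063,-0.21,0,0,10],[-0.075,-0.245,0,0,10],[-0.075,-0.245,0,0,10],[-0.075,-0.245,0,0,10]]'
python3 - <<'E'
from h import *
s=r.sense();p=snap('wrist'); save(p,'w3.png'); print(s['tool_pos'],s['finger_gap'])
for k,z in dict(wide_sleeve=30,narrow_sleeve=30,knob=112,fixture=0).items():
    for d in r.pinpoint(p,k)[:2]: print(k,round(d['conf'],2),np.round(d['uv'],1),ray(p,d['uv'],z).round(1))
    for d in r.search_frame(p,k)[:2]: print(k,round(d['conf'],2),np.round(d['bbox']))
E
```

```text
time: 7.1
tool_pos: [573.7, 110.8, 257.7]
tcp_rot: [179.9, 0.2, -13.0]
ft_force: [-0.7, 0.2, -1.7]
finger_gap: 16.0
[573.68000833 110.75419238 257.71051912] 16.049354939146703
wide_sleeve 0.62 [317.6  49.2] [605.6 259.7  30. ]
wide_sleeve 0.92 [296.  10. 338.  62.]
narrow_sleeve 0.78 [335. 131.] [605.9 181.4  30. ]
narrow_sleeve 0.66 [321. 113. 353. 148.]
knob 0.64 [220.2 102.2] [518.6 222.7 112. ]
knob 0.66 [197.  80. 241. 120.]
knob 0.28 [302. 226. 344. 324.]
fixture 0.95 [297.7 100.4] [574.1 222.    0. ]
fixture 0.62 [330.7 278.4] [563.7   8.    0. ]
fixture 0.68 [179.   0. 389. 186.]
```

View pics/w3.png

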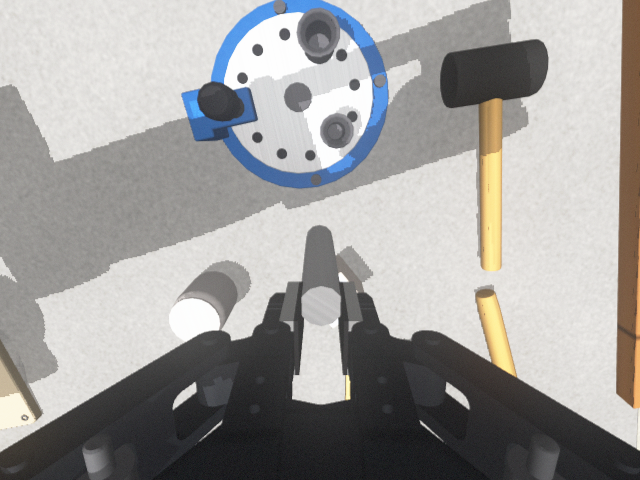

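```bash
python3 - <<'E'
from h import *
p=snap('wrist')
for n,uv,z in [('wide',(318.3,33),80),('narrow',(336.3,129),80),('hub',(298,97),30)]: print(n,ray(p,uv,z).round(1))
E
python3 go.py 606 205 257
```

```text
wide [609.4 259.9  80. ]
narrow [607.6 181.2  80. ]
hub [578.7 221.   30. ]
t 7.6 shift [ 0.0086 -0.1     0.0029] turn 0 rot [ 1.7997e+02  2.0000e-02 -1.3150e+01] q6 18.9 F [-0.1  0.3 -1.2] gap 16.2 pos [574.9 109.6 259.9]
```

```bash
python3 go.py 605.6 256.2 190
```

```text
t 7.6 shift [-0.0034 -0.1498  0.0699] turn 0 rot [ 1.7997e+02  2.0000e-02 -1.3150e+01] q6 18.9 F [-0.1  0.3 -1.2] gap 16.2 pos [574.9 109.6 259.9]
```

```bash
python3 -m jog '[[-0.001,-0.04,0,0,10],[-0.002,-0.085,0,0,10],[-0.003,-0.13,0,0,10],[-0.0035,-0.15,0.02,0,10],[-0.0035,-0.15,0.05,0,10],[-0.0035,-0.15,0.07,0,10],[-0.0035,-0.15,0.07,0,10],[-0.0035,-0.15,0.07,0,10]]'
python3 - <<'E'
from h import *
s=r.sense();p=snap('wrist'); save(p,'w4.png'); print(s['tool_pos'])
T=Ttool(s)
for k,z in dict(wide_sleeve=30,knob=112).items():
    for d in r.pinpoint(p,k)[:2]: print(k,round(d['conf'],2),np.round(d['uv'],1),ray(p,d['uv'],z).round(1))
print(proj(p,(607,260,80)), proj(p,(T@np.array([.5,-4,78.5,1]))[:3]))
save(p,'w4c.png',cv2.resize(p['image'][160:360,200:440],None,fx=3,fy=3,interpolation=cv2.INTER_CUBIC))
E
```

```text
time: 8.4
tool_pos: [605.4, 256.2, 190.0]
tcp_rot: [180.0, 0.1, -13.2]
ft_force: [1.2, -0.2, -1.5]
finger_gap: 15.7
[605.43748649 256.18357447 189.9899068 ]
wide_sleeve 0.78 [317.6 211.4] [605.2 262.   30. ]
knob 0.72 [212.1 313.2] [517.9 222.9 112. ]
[319.90372155 226.93849521] [319.46397635 238.80655915]
```

View pics/w4c.png

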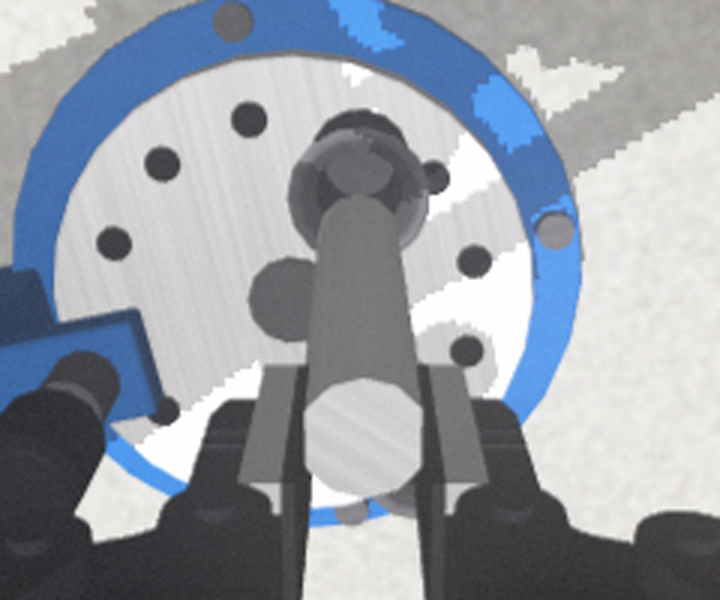

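Run:
```python
from h import *
s=r.sense();p=snap('wrist');T=Ttool(s)
a=ray(p,(319.5,225),80);b=ray(p,(320,238.7),111.5);print(a,b,(T[:3,:3].T@(a-b)).round(1))
```

```text
[608.65222063 261.4453342   80.        ] [608.56959532 259.65269739 111.5       ] [-0.4 -1.7 31.5]
```

```bash
python3 -m jog '[[-0.0003,-0.0015,0.015,0,10],[-0.0003,-0.0015,0.025,0,10],[-0.0003,-0.0015,0.035,0,10],[-0.0003,-0.0015,0.042,0,10],[-0.0003,-0.0015,0.047,0,10],[-0.0003,-0.0015,0.052,0,10],[-0.0003,-0.0015,0.052,0,10]]'
```

```text
time: 9.3
tool_pos: [606.4, 257.8, 139.1]
tcp_rot: [-180.0, -0.1, -13.2]
ft_force: [0.2, -0.4, -2.5]
finger_gap: 15.8
```

Bottom now about 60 mm up, past the flare (73 mm), with no force. Continue.

```bash
python3 -m jog '[[0,0,0.007,0,10],[0,0,0.014,0,10],[0,0,0.019,0,10],[0,0,0.022,0,10],[0,0,0.022,0,10]]'; python3 -m jog '[[0,0,0,0,25],[0,0,0,0,35],[0,0,0,0,40],[0,0,0,0,40],[0,0,0,0,40]]'
python3 - <<'E'
from h import *
s=r.sense();p=snap('wrist'); print(s['tool_pos'],s['finger_gap'],s['ft_force'])
save(p,'w5.png',cv2.resize(p['image'][160:360,200:440],None,fx=3,fy=3,interpolation=cv2.INTER_CUBIC))
print(proj(p,(608.5,261.4,136)))
for d in r.pinpoint(p,'thick_pin')[:2]: print(round(d['conf'],2),np.round(d['uv'],1),ray(p,d['uv'],36).round(1))
E
```

```text
time: 9.8
tool_pos: [606.2, 257.8, 116.7]
tcp_rot: [-180.0, -0.0, -13.2]
ft_force: [-0.6, -0.3, -3.2]
finger_gap: 15.5
time: 10.3
tool_pos: [606.3, 257.9, 116.9]
tcp_rot: [-180.0, -0.1, -13.2]
ft_force: [-0.2, 0.2, 0.9]
finger_gap: 34.3
[606.34256693 257.89772464 116.9063791 ] 34.33324909102694 [-0.16037437  0.15329368  0.85265486]
[320.97259416 307.0948725 ]
0.73 [320.  238.6] [608.1 261.1  36. ]
```

View pics/w5.png

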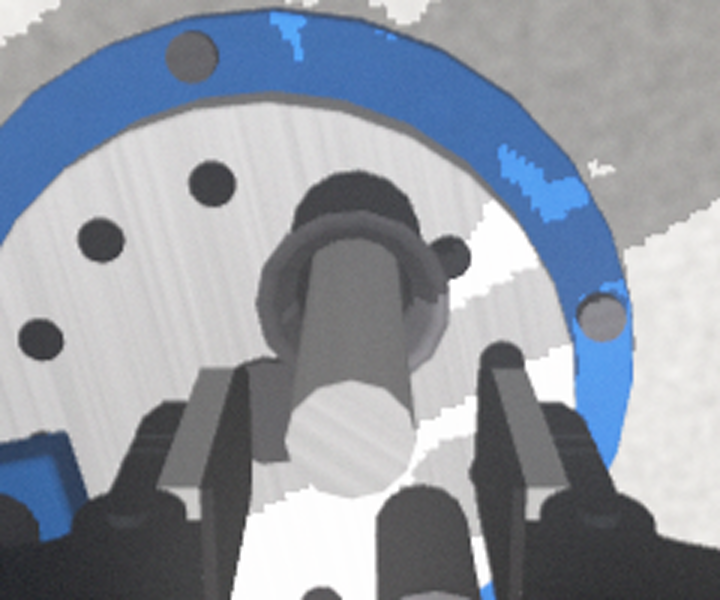

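Thick pin is home: its top shows at crop (350,440), about full (317,307), against a predicted (321,307) for z=136. Next the thin pin.

```bash
python3 -m jog '[[0,0,-0.02,0,50],[0,0,-0.06,0,50],[0,0,-0.1,0,50],[0,0,-0.12,0,50],[0,0.05,-0.12,0,100],[0,0.1,-0.12,0,100],[0,0.15,-0.12,0,100],[0,0.2,-0.12,0,100]]'; python3 go.py 558 -294 240
```

```text
time: 11.2
tool_pos: [559.9, 61.6, 236.9]
tcp_rot: [-180.0, -0.1, -13.1]
ft_force: [0.9, -0.2, -0.3]
finger_gap: 85.2
t 11.2 shift [ 0.079   0.3467 -0.0032] turn 0 rot [-1.7998e+02 -8.0000e-02 -1.3140e+01] q6 14.2 F [ 0.9 -0.2 -0.3] gap 85.2 pos [559.9  61.6 236.9]
```

```bash
python3 -m jog '[[0.01,0.045,0,0,100],[0.021,0.093,0,0,100],[0.032,0.141,0,0,100],[0.043,0.19,0,0,100],[0.054,0.238,0,0,100],[0.065,0.286,0,0,100],[0.076,0.33,0,0,100],[0.079,0.347,0,0,100]]'; python3 go.py 557.5 -293 111
```

```text
time: 12.0
tool_pos: [557.0, -298.5, 236.6]
tcp_rot: [180.0, -0.1, -13.3]
ft_force: [-0.4, -0.3, -0.4]
finger_gap: 85.0
t 12.0 shift [-0.001  -0.0056  0.1256] turn 0 rot [ 1.7996e+02 -8.0000e-02 -1.3340e+01] q6 -19.5 F [-0.4 -0.3 -0.4] gap 85.0 pos [ 557.  -298.5  236.6]
```

```bash
python3 -m jog '[[0,0,0,0,100],[0,0,0,0,100]]'
python3 - <<'E'
from h import *
s=r.sense();p=snap('wrist');print(s['tool_pos'])
for d in r.pinpoint(p,'thin_pin')[:2]: print(round(d['conf'],2),np.round(d['uv'],1),ray(p,d['uv'],22).round(1))
for d in r.search_frame(p,'thin_pin')[:2]: print(round(d['conf'],2),np.round(d['bbox'],1))
print(proj(p,(558,-290.5,132)),proj(p,(558,-290.5,52)))
E
python3 go.py 558 -290.5 111
```

```text
time: 12.2
tool_pos: [556.9, -298.2, 236.3]
tcp_rot: [180.0, -0.0, -13.4]
ft_force: [0.5, 0.2, -0.5]
finger_gap: 85.7
[ 556.89495675 -298.17392365  236.29355788]
0.76 [320.6 193.6] [ 561.5 -285.6   22. ]
0.94 [315.  192.2 326.5 229.7]
[317.80915611 224.24801394] [318.29245837 204.18110712]
t 12.35 shift [-0.0011 -0.0062  0.1257] turn 0 rot [ 1.7998e+02 -9.0000e-02 -1.3230e+01] q6 -19.5 F [-0.8  0.8 -1. ] gap 85.6 pos [ 557.5 -296.7  236.7]
```

```bash
python3 go.py 560.5 -291 111;  python3 -m jog '[[0.002,-0.0065,0.03,0,100],[0.002,-0.0065,0.07,0,100],[0.002,-0.0065,0.105,0,100],[0.002,-0.0065,0.125,0,100],[0.002,-0.0065,0.125,0,100],[0.002,-0.0065,0.125,0,10],[0.002,-0.0065,0.125,0,10],[0.002,-0.0065,0.125,0,10]]' 50;  python3 -m jog '[[0,0,0,0,4],[0,0,0,0,4],[0,0,0,0,4],[0,0,0,0,4],[0,0,0,0,4]]'; python3 go.py 560.5 -291 111
```

```text
t 12.35 shift [ 0.0014 -0.0063  0.1257] turn 0 rot [ 1.7998e+02 -9.0000e-02 -1.3230e+01] q6 -19.5 F [-0.8  0.8 -1. ] gap 85.6 pos [ 557.5 -296.7  236.7]
time: 13.15
tool_pos: [562.5, -291.5, 114.2]
tcp_rot: [179.9, -0.3, -13.2]
ft_force: [0.4, 0.1, -0.3]
finger_gap: 43.8
time: 13.65
tool_pos: [563.0, -292.0, 115.6]
tcp_rot: [179.9, -0.4, -13.2]
ft_force: [-0.9, -0.1, 5.9]
finger_gap: 9.5
t 13.65 shift [-0.0027 -0.0004  0.0046] turn 0 rot [179.87  -0.39 -13.22] q6 -18.8 F [-0.9 -0.1  5.9] gap 9.5 pos [ 563.  -292.   115.6]
```

```bash
python3 -m jog '[[0,0,-0.02,0,4],[0,0,-0.06,0,4],[0,0,-0.1,0,4],[0,0,-0.14,0,4],[0,0,-0.16,0,4],[0,0,-0.16,0,4],[0,0,-0.16,0,4]]';  python3 go.py 577 80 275
python3 - <<'E'
from h import *
s=r.sense();p=snap('wrist'); print(s['ft_force'],s['finger_gap'],s['tool_pos'])
save(p,'w6.png',cv2.resize(p['image'][160:360,200:440],None,fx=3,fy=3,interpolation=cv2.INTER_CUBIC))
E
```

```text
time: 14.35
tool_pos: [561.9, -291.4, 275.1]
tcp_rot: [179.9, -0.4, -13.2]
ft_force: [-0.7, -0.0, -1.4]
finger_gap: 9.4
t 14.35 shift [-0.0703 -0.365  -0.0012] turn 0 rot [179.87  -0.38 -13.22] q6 -18.8 F [-0.7 -0.  -1.4] gap 9.4 pos [ 561.9 -291.4  275.1]
[-0.699076   -0.03161255 -1.38032738] 9.354439704131202 [ 561.94644514 -291.44561034  275.12012923]
```

View pics/w6.png

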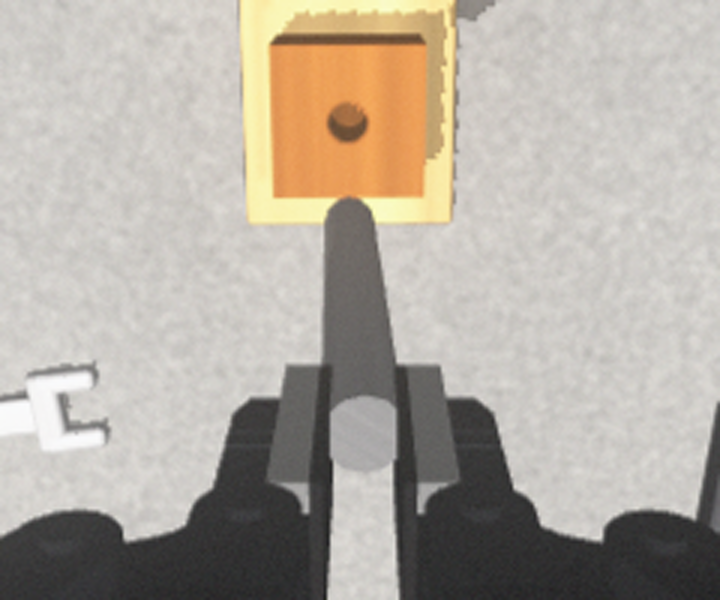

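```bash
python3 - <<'E'
from h import *
s=r.sense();T=Ttool(s);p=snap('wrist')
for n,uv,z in [('top',(321,304.3),291.5),('bot',(316.8,234),181.5)]:
    X=ray(p,uv,z); print(n,X.round(1),(T[:3,:3].T@(X-T[:3,3])).round(1))
E
python3 -m jog '[[-0.008,-0.04,0,0,4],[-0.017,-0.088,0,0,4],[-0.026,-0.136,0,0,4],[-0.035,-0.184,0,0,4],[-0.045,-0.232,0,0,4],[-0.054,-0.28,0,0,4],[-0.063,-0.328,0,0,4],[-0.07,-0.365,0,0,4]]'; python3 go.py 606 181 205
```

```text
top [ 563.7 -287.   291.5] [  1.3  -4.5 -17.8]
bot [ 561.2 -287.6  181.5] [-1.4 -3.5 92.2]
time: 15.25
tool_pos: [575.2, 83.2, 270.1]
tcp_rot: [179.9, 0.0, -13.2]
ft_force: [-0.0, -0.2, -1.8]
finger_gap: 9.6
t 15.25 shift [ 0.0078 -0.1023  0.0649] turn 0 rot [ 1.7991e+02  1.0000e-02 -1.3150e+01] q6 16.4 F [-0.  -0.2 -1.8] gap 9.6 pos [575.2  83.2 270.1]
```

```bash
python3 go.py 608.3 177.7 200;  python3 -m jog '[[0.005,-0.04,0,0,4],[0.01,-0.085,0,0,4],[0.0112,-0.0996,0.02,0,4],[0.0112,-0.0996,0.05,0,4],[0.0112,-0.0996,0.07,0,4],[0.0112,-0.0996,0.07,0,4],[0.0112,-0.0996,0.07,0,4]]'
python3 - <<'E'
from h import *
s=r.sense();p=snap('wrist'); print(s['tool_pos'],s['finger_gap'])
save(p,'w7.png',cv2.resize(p['image'][120:360,190:470],None,fx=2.5,fy=2.5,interpolation=cv2.INTER_CUBIC))
T=Ttool(s); print(proj(p,(608,181.4,80)), proj(p,(T@np.array([-1.4,-3.5,92.2,1]))[:3]))
for k,z in dict(narrow_sleeve=30,knob=112).items():
    for d in r.pinpoint(p,k)[:2]: print(k,round(d['conf'],2),np.round(d['uv'],1),ray(p,d['uv'],z).round(1))
E
```

```text
t 15.25 shift [ 0.0107 -0.0996  0.0699] turn 0 rot [ 1.7991e+02  1.0000e-02 -1.3150e+01] q6 16.4 F [-0.  -0.2 -1.8] gap 9.6 pos [575.2  83.2 270.1]
time: 15.95
tool_pos: [607.8, 177.3, 198.5]
tcp_rot: [179.8, 0.2, -13.2]
ft_force: [0.2, -0.2, -0.5]
finger_gap: 9.3
[607.78511731 177.29511456 198.48501873] 9.31007361911707
[318.48670654 223.97459088] [316.86722822 234.04966595]
narrow_sleeve 0.61 [317.9 211.8] [606.9 180.7  30. ]
knob 0.83 [176.1 205.8] [517.8 224.  112. ]
```

View pics/w7.png

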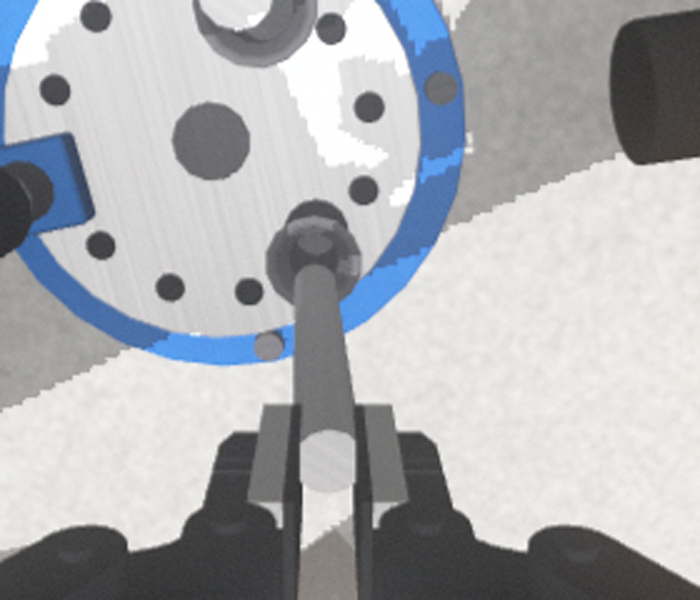

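Run:
```python
from h import *
s=r.sense();p=snap('wrist');T=Ttool(s)
a=ray(p,(315.4,223.6),80);b=ray(p,(316.5,233.7),s['tool_pos'][2]-92.2);print(a,b,(T[:3,:3].T@(a-b)).round(1),s['tool_pos'])
```

```text
[607.91194322 181.85754392  80.        ] [608.98389273 181.48208377 109.45684237] [-1.2 -0.1 29.5] [609.57392347 177.51922122 201.65684237]
```

```bash
python3 -m jog '[[-0.0012,0,0.015,0,4],[-0.0012,0,0.025,0,4],[-0.0012,0,0.033,0,4],[-0.0012,0,0.039,0,4],[-0.0012,0,0.044,0,4],[-0.0012,0,0.048,0,4],[-0.0012,0,0.048,0,4]]'
```

```text
time: 16.85
tool_pos: [608.2, 177.7, 153.0]
tcp_rot: [180.0, -0.1, -13.2]
ft_force: [-1.0, 0.0, -2.0]
finger_gap: 9.2
```

```bash
python3 -m jog '[[0,0,0.007,0,4],[0,0,0.014,0,4],[0,0,0.019,0,4],[0,0,0.022,0,4],[0,0,0.022,0,4]]'; python3 -m jog '[[0,0,0,0,15],[0,0,0,0,25],[0,0,0,0,30],[0,0,0,0,30],[0,0,0,0,30]]'
python3 - <<'E'
from h import *
s=r.sense();p=snap('wrist'); print(s['tool_pos'],s['finger_gap'],s['ft_force'])
save(p,'w8.png',cv2.resize(p['image'][120:360,190:470],None,fx=2.5,fy=2.5,interpolation=cv2.INTER_CUBIC))
print(proj(p,(608,181.6,146)))
E
```

```text
time: 17.35
tool_pos: [607.8, 177.6, 130.2]
tcp_rot: [179.9, -0.0, -13.2]
ft_force: [-2.2, -1.3, -0.7]
finger_gap: 9.2
time: 17.85
tool_pos: [608.0, 177.6, 130.4]
tcp_rot: [179.9, -0.0, -13.2]
ft_force: [0.0, -0.2, -0.1]
finger_gap: 25.8
[608.02309653 177.59892038 130.4399391 ] 25.796399900599837 [ 0.03786574 -0.19227168 -0.06330224]
[315.59058521 303.16653147]
```

View pics/w8.png

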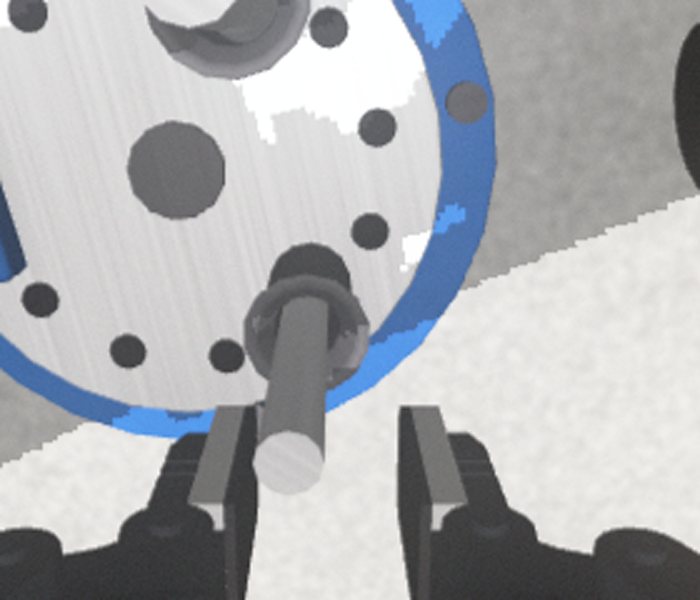

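Thin pin is in its sleeve, leaning on the left finger with its top at crop (289,463). The bore clearance limits the lean to about 0.09 rad. Open wide, shifting so both fingers clear it, then lift.

```bash
python3 -m jog '[[-0.003,0,0,0,50],[-0.003,0,0,0,60],[-0.003,0,0,0,60],[-0.003,0,-0.01,0,60],[-0.003,0,-0.04,0,60],[-0.003,0,-0.08,0,60],[-0.003,0,-0.11,0,60],[-0.003,0,-0.11,0,60]]'; python3 go.py 519 185 240
```

```text
time: 18.7
tool_pos: [607.9, 179.0, 248.1]
tcp_rot: [-179.8, -0.6, -13.2]
ft_force: [-0.0, 0.3, -0.2]
finger_gap: 51.4
t 18.7 shift [-0.088   0.0145  0.0071] turn 0 rot [-179.81   -0.59  -13.17] q6 25.0 F [-0.   0.3 -0.2] gap 51.4 pos [607.9 179.  248.1]
```

```bash
python3 -m jog '[[-0.03,0.005,0,0,100],[-0.065,0.011,0,0,100],[-0.088,0.0145,0,0,100],[-0.088,0.0145,0,0,100],[-0.088,0.0145,0,0,100]]'
python3 - <<'E'
from h import *
s=r.sense();p=snap('wrist'); print(s['tool_pos'],s['tcp_rot'],s['finger_gap'])
save(p,'w9.png')
for k,z in dict(knob=112,thick_pin=36,thin_pin=36).items():
    for d in r.pinpoint(p,k)[:1]: print(k,round(d['conf'],2),np.round(d['uv'],1),ray(p,d['uv'],z).round(1))
    for d in r.search_frame(p,k)[:1]: print(k,round(d['conf'],2),np.round(d['bbox'],1))
E
python3 go.py 518.5 223 117
```

```text
time: 19.2
tool_pos: [518.9, 185.1, 247.5]
tcp_rot: [-179.8, -0.6, -13.2]
ft_force: [-0.4, -0.3, 0.5]
finger_gap: 85.4
[518.91415181 185.05343224 247.46908796] [-179.78749267   -0.63510142  -13.15044356] 85.35231675772282
knob 0.69 [306.2 180.3] [518.7 223.3 112. ]
knob 0.63 [286.9 164.4 325.  201. ]
thick_pin 0.87 [386.4 112.1] [607.1 261.8  36. ]
thick_pin 0.6 [380.5  89.  429.8 122. ]
thin_pin 0.72 [398.2 193. ] [605.2 180.4  36. ]
thin_pin 0.77 [400.7 191.2 438.6 222.7]
t 19.55 shift [-0.0108 -0.0366  0.1299] turn 0 rot [-179.82   -0.57  -13.2 ] q6 27.5 F [-0.4  0.4 -0.2] gap 85.4 pos [519.3 184.8 246.9]
```

View pics/w9.png

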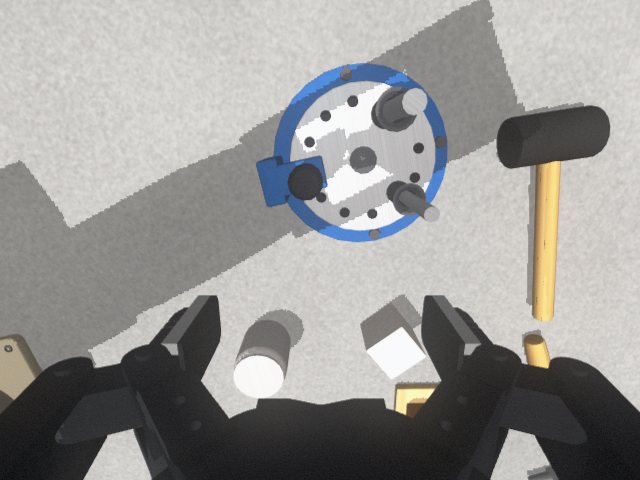

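```bash
python3 -m jog '[[-0.0095,-0.0366,0,0,100],[-0.0095,-0.0366,0,0,100],[-0.0095,-0.0366,0.03,0,100],[-0.0095,-0.0366,0.06,0,100],[-0.0095,-0.0366,0.09,0,100],[-0.0095,-0.0366,0.11,0,100],[-0.0095,-0.0366,0.11,0,100]]' 100; python3 go.py 519 223.2 117
```

```text
time: 20.25
tool_pos: [517.2, 221.6, 132.9]
tcp_rot: [180.0, -0.2, -13.2]
ft_force: [0.1, -0.4, 0.3]
finger_gap: 85.3
t 20.25 shift [ 0.0013 -0.002   0.0159] turn 0 rot [179.97  -0.23 -13.19] q6 31.3 F [ 0.1 -0.4  0.3] gap 85.3 pos [517.2 221.6 132.9]
```

```bash
python3 -m jog '[[0.0013,-0.002,0.01,0,100],[0.0013,-0.002,0.016,0,100],[0.0013,-0.002,0.016,0,100],[0.0013,-0.002,0.016,0,30],[0.0013,-0.002,0.016,0,20],[0.0013,-0.002,0.016,0,15],[0.0013,-0.002,0.016,0,15],[0.0013,-0.002,0.016,0,15]]' 100; python3 -m jog '[[0,0,0,0,15],[0,0,0,0,15],[0,0,0,0,15]]'; python3 go.py 519 223.2 117
```

```text
time: 21.05
tool_pos: [517.1, 223.9, 118.0]
tcp_rot: [180.0, 0.0, -13.2]
ft_force: [-13.9, 0.9, 14.3]
finger_gap: 21.8
time: 21.35
tool_pos: [516.8, 224.0, 118.2]
tcp_rot: [180.0, 0.0, -13.2]
ft_force: [-3.6, -0.3, 3.5]
finger_gap: 21.8
t 21.35 shift [0.0023 0.0002 0.0012] turn 0 rot [ 1.7996e+02  3.0000e-02 -1.3170e+01] q6 31.4 F [-3.6 -0.3  3.5] gap 21.8 pos [516.8 224.  118.2]
```

```bash
python3 -m jog '[[0,0,-0.003,0,10],[0,0,-0.006,0,10],[0,0,-0.009,0,10],[0,0,-0.012,0,10],[0,0,-0.012,0,10]]' 120
python3 - <<'E'
from h import *
s=r.sense();p=snap('wrist'); print(s['tool_pos'],s['ft_force'],s['finger_gap'])
save(p,'w10.png',cv2.resize(p['image'][120:360,190:470],None,fx=2.5,fy=2.5,interpolation=cv2.INTER_CUBIC))
for k,z in dict(knob=124).items():
    for d in r.pinpoint(p,k)[:1]: print(k,round(d['conf'],2),np.round(d['uv'],1),ray(p,d['uv'],z).round(1))
E
```

```text
time: 21.85
tool_pos: [516.6, 223.9, 130.0]
tcp_rot: [179.9, 0.1, -13.2]
ft_force: [3.1, 1.6, -11.1]
finger_gap: 20.5
[516.59910444 223.92988728 130.03070612] [  3.08990527   1.63934197 -11.14520495] 20.536778675724243
knob 0.82 [322.2 292.3] [518.2 222.1 124. ]
```

View pics/w10.png

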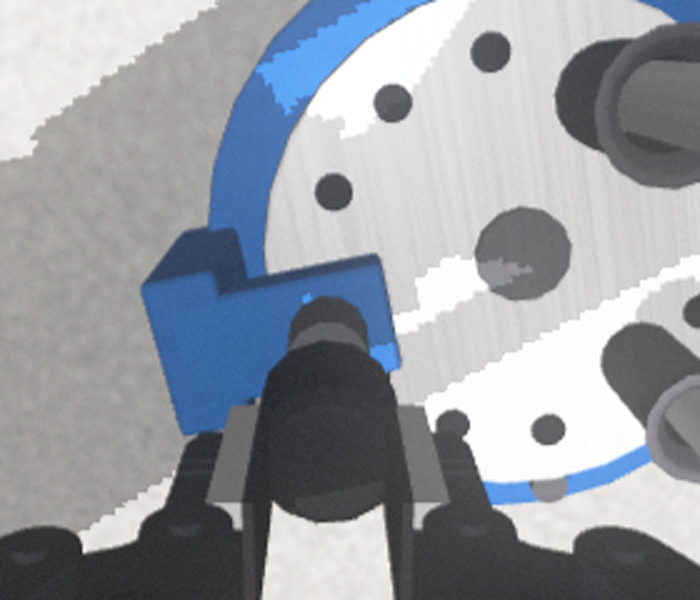

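The knob is held between the pads, with stem visible below it at crop (325,335). The 11 N downward load fits the spring at about 12 mm. Pull on to the stop.

```bash
python3 -m jog '[[0,0,-0.002,0,10],[0,0,-0.004,0,10],[0,0,-0.0055,0,10],[0,0,-0.0065,0,10],[0,0,-0.0065,0,10],[0,0,-0.0065,0,10],[0,0,-0.0065,0,10]]' 120; python3 go.py 519 223 135
```

```text
time: 22.65
tool_pos: [516.6, 223.9, 136.2]
tcp_rot: [179.9, 0.1, -13.2]
ft_force: [4.1, 2.9, -11.0]
finger_gap: 20.3
t 22.65 shift [0.0026 0.0004 0.0012] turn 0 rot [ 1.7994e+02  6.0000e-02 -1.3170e+01] q6 31.4 F [  4.1   2.9 -11. ] gap 20.3 pos [516.6 223.9 136.2]
```

```bash
python3 -m jog '[[0,0,-0.0008,0,10],[0,0,-0.0015,0,10],[0,0,-0.0015,0,10],[0,0,-0.0015,0,10],[0,0,-0.0015,0,10],[0,0,-0.0015,0,10]]' 120
python3 - <<'E'
from h import *
s=r.sense();p=snap('wrist'); print(s['tool_pos'],s['ft_force'],s['finger_gap'])
for d in r.pinpoint(p,'knob')[:1]: print(d, 'before: 322.2 292.3')
save(p,'w11.png',cv2.resize(p['image'][120:360,190:470],None,fx=2.5,fy=2.5,interpolation=cv2.INTER_CUBIC))
p=snap('scene'); save(p,'s2.png',cv2.resize(p['image'][260:400,320:480],None,fx=4,fy=4,interpolation=cv2.INTER_CUBIC))
for k in ['thick_pin','thin_pin']:
    for d in r.pinpoint(p,k)[:2]: print(k,round(d['conf'],2),np.round(d['uv'],1),ray(p,d['uv'],36).round(1))
E
```

```text
time: 23.25
tool_pos: [516.5, 223.9, 136.5]
tcp_rot: [179.9, 0.1, -13.2]
ft_force: [8.5, 3.3, -20.3]
finger_gap: 20.4
[516.46958591 223.87011929 136.50399258] [  8.49788117   3.34678303 -20.31656156] 20.354253941433388
{'uv': [320.6, 292.2], 'conf': 0.82} before: 322.2 292.3
```

The downward force rose from 11 to 20 N over the last 0.3 mm of travel, so the plunger is on its stop. The knob has not slipped in the grip: it shows at the same pixel as before. Handing in.

Run:
```python
from h import *
s=r.sense();print(s['time'],s['tool_pos'][2],s['ft_force'],s['finger_gap']);print(r.hand_in())
```

```text
23.5 136.51489253817348 [  8.07736198   3.25636001 -19.2215101 ] 20.328025366238418
the job is handed in; nothing more can be done
None
```

I put the thick pin in the wide sleeve and the thin pin in the narrow one, and let both go. I then gripped the plunger knob at 120 N and pulled it up to its stop, and handed in at 23.5 s while still holding it.

**Plunger:** the tool rose 18.3 mm, and the downward force climbed from 11 N to about 20 N over the last 0.3 mm, which means it is on the stop. The knob did not slip in the pads: it showed within 2 pixels of where it was before the pull.

**Pins:** both stood in their sleeves in the wrist picture taken just before I gripped the knob. The feet measured within about 2–3 mm of the sleeve axes. The pins lean a little within their bore clearance, by my estimate at most about 0.09 rad against the 0.15 limit.

**Checks that failed or disagreed:**
- The last check of the pins, from the scene camera, found neither pin. I had also reached the picture limit, so I could not look for myself.
- The finger opening on the knob read about 20 mm although the knob is 28 mm wide. It also read 2–3 mm small on both pins.

I touched none of the bystander things or the bolt on purpose, but I did not measure their positions again at the end.

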